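# Tip the drained tub onto its bottom and push it up to the seasoning box

## Task

The larger empty grey food tub was left standing on its long side to drain, with its bottom turned towards the seasoning box. First push its upper edge with the fingertips so that it tips over onto its bottom, mouth up, where it stands; then push it along the worktop until its long side lies flush against the end of the seasoning box. Push gently; do not grip or lift the tub, do not shove the seasoning box out of its place, and leave the smaller tub and everything else alone.

Things in the scene. Friction and masses are not known exactly. Their poses are not given: they have to be found in the camera images.
- tub: Larger grey plastic tub, open box 170 mm long, 110 wide, 65 deep, walls and bottom 4 mm, loose, 0.19 to 0.34 kg. Starts on a long side wall, 110 mm high. Origin: centre of that wall's outer face. Own axes: x along its length; y from mouth to bottom (rim at -32.5 mm, bottom at +32.5; level at first, down at the end); z from the wall it starts on to the other long wall (up at the start)
- tub_bottom (a point): centre of the outer face of the larger tub's bottom (on the worktop when it stands on its bottom)
- tub_mouth (a point): centre of the larger tub's mouth, in the plane of the rim (65 mm above the worktop when it stands on its bottom)
- tub_foot_edge (a point): middle of the long edge between the larger tub's bottom and the wall it starts on: the tub tips about it, towards its own +y (within 0.4 rad of the seasoning box's +y), going over by itself at about 23 degrees, when the upper edge has been pushed some 45 mm; it then covers the 110 mm in front of this edge. The edge stays on the worktop
- tub_lead_a (a point): outer face of the larger tub's side wall that is uppermost at the start and nearest the seasoning box after tipping: middle of its depth, at its own x = +85 mm end
- tub_lead_b (a point): the same, at the x = -85 mm end
- season_box: Seasoning box with four pots, 135 x 260 x 71 mm (x, y, z), loose, 1.5 kg, left (+y) of the larger tub. Origin: centre of its underside; y along its length, x across. The tub goes against its right end, the upright flat face at its own y = -130 mm, x = -56 to +60 mm, 66 mm high
- small_tub: Smaller grey tub of the same kind, 110 mm long, 75 mm wide, 50 mm deep, also standing on its long side (75 mm high), right of and behind the larger one; stays as it is. Origin: centre of the underside as it stands
- label_block: block of paper labels, 44 x 61 x 15 mm, lying on the worktop on the right near the front edge; bystander; origin at the centre of its underside
- sauce_1: red squeeze bottle, 54 mm across, 200 mm high, standing at the back, fixed; bystander; origin at the centre of its underside
- sauce_2: yellow squeeze bottle, 54 mm across, 200 mm high, standing at the back, fixed; bystander; origin at the centre of its underside
- foil_cups: stack of foil cups, 60 mm across, 49 mm high, on the left; bystander; origin at the centre of its underside

How it is judged (in metres and radians):
On the way, in this order (a step that is already met when the one before it is completed fails the run):
1. the larger tub has tipped over and stands on its bottom, mouth up (height (world z) of tub_bottom below 0.006 m and height (world z) of tub_mouth above 0.058 m and linear speed of tub below 0.01 m/s and angular speed of tub below 0.1 rad/s), for 0.2 s.
2. its long side lies flush against the right end of the seasoning box (height (world z) of tub_bottom below 0.006 m and height (world z) of tub_mouth above 0.058 m and y of each of tub_lead_a, tub_lead_b in the frame of season_box above -0.14 m and x of tub_bottom in the frame of season_box between -0.075 and 0.075 m), for 0.2 s.
At the end, for the whole second after the job is handed in: The larger tub stands on its bottom (bottom within 6 mm of the worktop, mouth up), at rest; both ends of its long side are within 10 mm of the plane of the seasoning box's right end, and its middle is within 75 mm of the box's middle line sideways (all of step 2 and linear speed of each of tub, season_box below 0.01 m/s and angular speed of tub below 0.1 rad/s); the robot touches nothing.
It fails at once if the larger tub is gripped or pressed hard (over 30 N between the fingers and the tub) (contact force between the fingers and tub above 30 N).
It fails at once if the larger tub is lifted or carried (the edge it tips about rises more than 25 mm) (height (world z) of tub_foot_edge above 0.025 m).
It fails at once if the seasoning box is shoved more than 25 mm out of its place (distance of season_box from where it was at the start of the episode above 0.025 m).
It fails at once if the smaller tub is tipped or moved more than 20 mm (distance of small_tub from where it was at the start of the episode above 0.02 m or angle between small_tub's own z axis and vertical above 0.3 rad).
It fails at once if the label block or the foil cups are moved more than 20 mm (distance of any of label_block, foil_cups from where it was at the start of the episode above 0.02 m).
It also fails if it takes over 48 s, if anything falls off the work surface, if the arm or the gripper's body presses on something with over 40 N, if the wrist force passes 120 N, or if a joint passes its speed limit or range.

## Robot

A 6-joint arm with a two-finger parallel gripper is mounted at the origin on a cart in front of the work surface, level with it; the furniture and walls round the work are solid. World frame = base frame: x ahead of the robot, y to its left, z up, the work surface at z = 0. Lengths are in mm, angles in rad, forces in N, time in s.
With the tool pointing down it reaches from about 350 to 975 mm from the base axis. Payload 7.1 kg.
Tool frame: the origin (TCP) lies midway between the tips of the shut fingers; the grasp point (between the pads) lies 19 mm behind it; z points along the fingers, y is the line along which they close (so a half turn about z gives the same grasp; the last joint's range is limited). The gripper opens to 88 mm and grips with 3 to 60 N. Pads are 20 mm wide; open, the fingers measure 115 mm over their backs; the gripper's body (75 mm by 178 mm) begins 61 mm behind the grasp point.
Start: joints at [1.261, 0.423, 1.63, -0, 1.089, -0.019], TCP at [179.167, 598.752, 222.675] pointing down, gripper open.
Joint ranges: [-3, 3], [-0.9, 2.11], [0.09, 2.58], [-1.31, 4.45], [0.11, 2.69], [-2.54, 2.54]. Speed limits (rad/s): [2.39, 2.39, 3.01, 3.14, 3.14, 3.14].

## Interface

Orientations are given as a rotation vector (axis times angle).
In Python, from workcell import ctrl gives the robot as it stands. The module is installed in compiled form; this text tells all that it offers.
- The arm moves only by the tool servo_tool, never from a script. Its argument "increments" is a list of rows, each a list of 7 numbers: the shift along the world's x, y, z in cm, then the turn, a rotation vector about the world's x, y, z in degrees, then the opening, from -1 (shut) to 1 (fully open). A call has 1 to 20 rows; each row is the pose to reach, as a shift and turn from the pose commanded when the call began; what a row does not reach only later rows make up. A row lasts 1/12 s, in which the tool goes at most 41.7 mm and 7.16 degrees, less where a joint would pass 70% of its speed; a pose out of reach is approached as far as the arm can. A call with a gripper value outside its range is refused whole. The fingers move at their own pace and stop on an object; the grip force is fixed at half the most. Time passes only in rows, so rows that repeat a pose let the fingers close. It gives the time, the measured TCP pose, the force, the opening and the grip force at its end, in the units of the state.
- ctrl.get_obs(): the state, without advancing time (a new reading comes with each control period).
- ctrl.get_image(name): name is "scene" or "top" or "wrist"; returns a dict with "image" (384x512x3 uint8, red, green, blue), "fx", "fy", "cx", "cy" (pixels), "extrinsics" (4x4, takes a point from camera to world coordinates); the wrist camera has in their place "tool_from_camera" (4x4, takes a point from camera to tool coordinates, whose origin is the TCP and whose axes are the flange's). Camera axes: x right, y up, looking along -z (the intrinsics and any distortion apply to the point x, -y, -z); pixel columns grow to the right and rows downward; lengths in mm; the calibration is good to about 2 mm. The wrist camera is an equidistant fisheye: a pixel r from the principal point sees the ray r / f radians off the axis. A picture is of the moment at which its call begins: read the wrist's pose just before it. There is no depth.
- ctrl.close_job(): hands the job in; it is judged then, once.
The state is a dict: "t": time; "qpos": joint angles; "qvel": joint speeds; "joint_torque": joint torques, N m; "ee_pos": TCP position; "orientation": TCP orientation; "ft_force": force on the tool from outside, world axes, zero at the start; "moment": the same for the moment, N m; "width": finger opening in mm; "grasp_force": force on a finger pad.
Only numpy, scipy, OpenCV 4.12 (cv2) and the standard library are available. Lean on these libraries where they do the work, as an engineer would, in place of code of your own. Each camera call takes 0.05 s, during which the arm holds its last target. There are 200 camera calls.

## Working session

There is one attempt and no reset: what is moved stays moved. The work goes in short steps, Python scripts to look and compute and a tool call to move; the robot and the scene stay as the last step left them, time stands still between calls to the robot, and variables do not carry over. Pictures are saved under pics/ and viewed, at most 10 in all, crops included, and the job is handed in when it is done.

Besides the shell and the picture viewer there is one more tool, called after "Request:" as name(argument=value, ...) on one line, values as JSON. servo_tool: Moves the arm, as the interface text tells. Its arguments: {"type":"object","properties":{"increments":{"type":"array","items":{"type":"array","items":{"type":"number"}}}},"required":["increments"]}

```bash
mkdir -p pics
cat > h.py <<'E'
import numpy as np, cv2
from workcell import ctrl
def ray(c,u,v):
    K=np.array([[c['fx'],0,c['cx']],[0,c['fy'],c['cy']],[0,0,1.]])
    d=np.linalg.inv(K)@[u,v,1]; d=np.array([d[0],-d[1],-d[2]])
    E=np.array(c['extrinsics']); return E[:3,3],E[:3,:3]@d
def onz(c,u,v,z):
    o,d=ray(c,u,v); return o+d*(z-o[2])/d[2]
def proj(c,p):
    E=np.array(c['extrinsics']); q=E[:3,:3].T@(np.array(p)-E[:3,3]); return c['cx']+c['fx']*q[0]/-q[2], c['cy']+c['fy']*-q[1]/-q[2]
E
python3 - <<'E'
from h import *
import pickle
for n in ('scene','top'):
    c=ctrl.get_image(n); im=c['image']; print(n,c['fx'],c['cx'],c['cy'],np.round(c['extrinsics'],2).tolist(),[k for k in c if k!='image'])
    cv2.imwrite(f'pics/{n}0.png',cv2.resize(im[:,:,::-1],(800,600),interpolation=cv2.INTER_CUBIC)); pickle.dump(c,open(n+'0.pkl','wb'))
o=ctrl.get_obs(); print(o['t'],o['ee_pos'],o['orientation'],o['width'])
E
```

```text
scene 375.71483590158186 256.5987428451757 194.8813026620122 [[0.53, 0.58, -0.62, -466.19], [-0.85, 0.38, -0.37, -549.96], [0.02, 0.72, 0.69, 1201.37], [0.0, 0.0, 0.0, 1.0]] ['fx', 'fy', 'cx', 'cy', 'extrinsics']
top 381.62550773670523 251.19518893912937 194.09333488467036 [[-0.02, 0.99, -0.13, 378.9], [-1.0, -0.02, 0.01, 65.13], [0.01, 0.14, 0.99, 1309.57], [0.0, 0.0, 0.0, 1.0]] ['fx', 'fy', 'cx', 'cy', 'extrinsics']
0.1 [179.02677719 598.31368326 221.99234407] [-4.55097379e-01 -3.10824406e+00  2.05650159e-03] 87.93347800032616
```

View pics/top0.png

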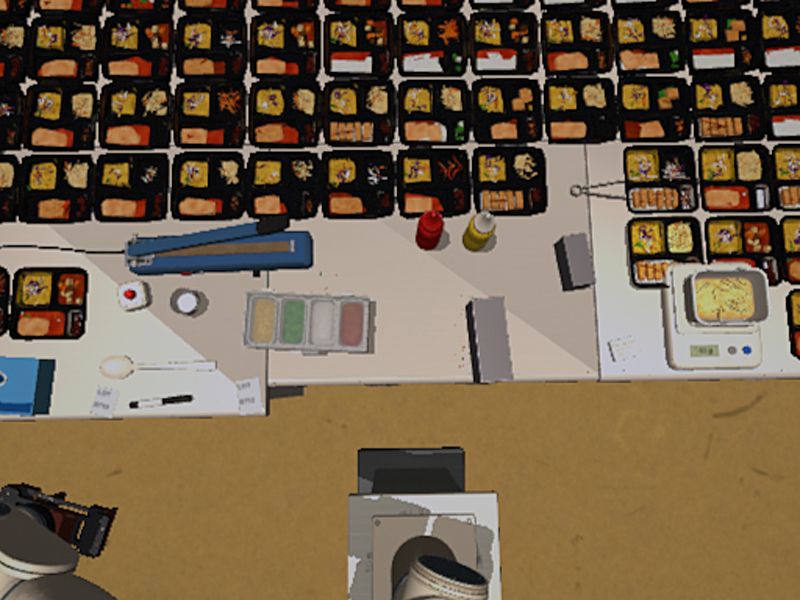

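View pics/scene0.png

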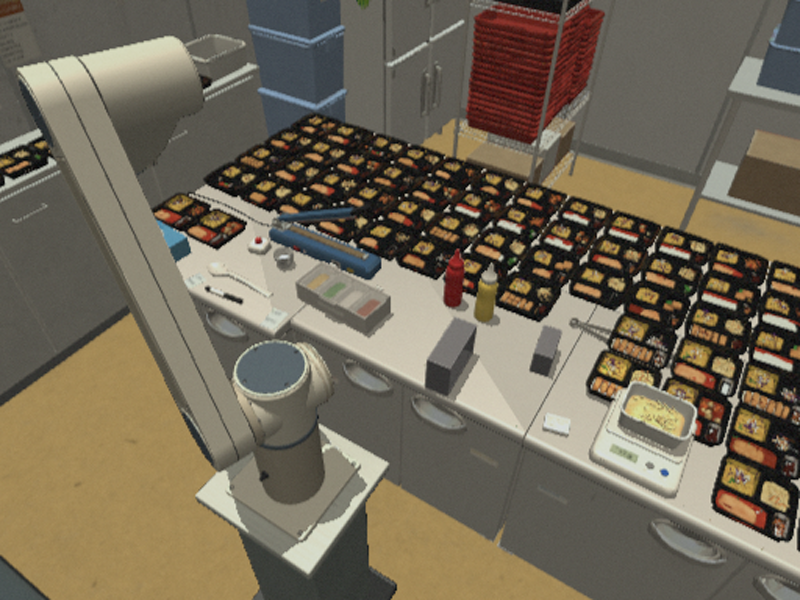

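The top view shows the seasoning box at (245–375, 290–353), the larger tub at (467–512, 297–382) and the smaller tub at (555–593, 234–290). Next I'll crop in and measure.

Run:
```python
from h import *
import pickle
c=pickle.load(open('top0.pkl','rb')); im=c['image']
cr=im[175:255,145:345]; cv2.imwrite('pics/crop.png',cv2.resize(cr[:,:,::-1],None,fx=4,fy=4,interpolation=cv2.INTER_NEAREST))
for r in (195,215,235): print(r,[tuple(map(int,p)) for p in im[r,296:332]][::2])
print([tuple(map(int,p)) for p in im[205,226:244]])
```

```text
195 [(194, 180, 166), (100, 92, 85), (26, 25, 26), (90, 84, 85), (129, 121, 121), (128, 120, 120), (128, 119, 119), (128, 118, 120), (127, 118, 119), (126, 117, 118), (127, 118, 118), (125, 116, 118), (124, 116, 116), (143, 133, 129), (174, 161, 148), (171, 158, 146), (172, 159, 148), (171, 158, 146)]
215 [(190, 174, 161), (200, 184, 170), (12, 9, 14), (33, 31, 32), (93, 87, 88), (129, 119, 119), (131, 122, 122), (130, 121, 122), (130, 120, 121), (129, 120, 121), (128, 119, 120), (127, 119, 118), (126, 117, 118), (126, 117, 118), (114, 105, 106), (199, 183, 170), (191, 175, 163), (190, 175, 162)]
235 [(193, 179, 168), (191, 177, 165), (200, 184, 170), (53, 48, 47), (33, 30, 32), (95, 91, 94), (134, 124, 125), (131, 122, 123), (131, 121, 121), (130, 121, 121), (129, 120, 121), (129, 120, 121), (129, 120, 121), (127, 118, 119), (127, 118, 118), (124, 116, 118), (201, 185, 171), (193, 177, 165)]
[(135, 96, 90), (134, 96, 89), (136, 97, 89), (136, 96, 88), (131, 93, 87), (120, 91, 86), (131, 118, 115), (166, 164, 160), (166, 159, 155), (128, 120, 115), (80, 72, 66), (113, 104, 97), (107, 99, 91), (138, 127, 118), (196, 181, 168), (190, 175, 162), (187, 173, 161), (188, 172, 161)]
```

View pics/crop.png

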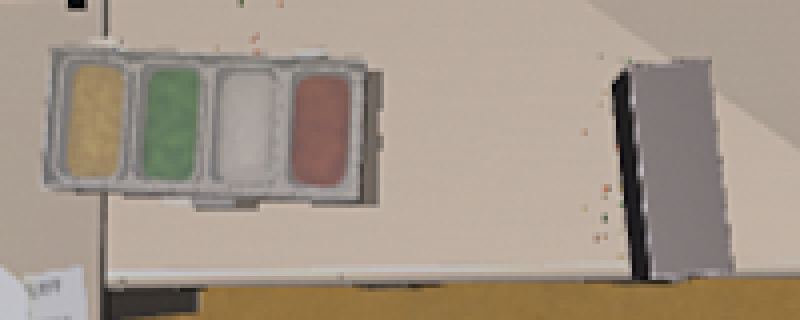

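Run:
```python
from h import *
import pickle
c=pickle.load(open('top0.pkl','rb')); im=c['image'].astype(int)
s=im.sum(2)/3; sat=im.max(2)-im.min(2)
m=((s>105)&(s<135)&(sat<14)).astype(np.uint8); m[:, :290]=0; m[:,340:]=0; m[:188]=0; m[248:]=0
m=cv2.morphologyEx(m,cv2.MORPH_OPEN,np.ones((3,3)))
k=max(cv2.findContours(m,0,2)[0],key=cv2.contourArea)
h=cv2.approxPolyDP(k,4,True)[:,0]; print(h.tolist())
R=cv2.boxPoints(cv2.minAreaRect(k)); 
for p in h: print('tubtop',p,onz(c,*p,110).round(1))
print('boxfit',[onz(c,*p,110).round(1) for p in R])
f=lambda x,y:(145+x/4-.5,175+y/4-.5)
for n,x,y,z in [('dark foot far',612,78,0),('dark foot near',632,279,0),('sbox',368,62,66),('sbox',361,202,66),('sbox',50,48,71),('sbox',41,189,71)]: print(n,onz(c,*f(x,y),z).round(1))
m=((s>50)&(s<140)&(sat<14)).astype(np.uint8); m[:,:350]=0; m[:,385:]=0; m[:148]=0;m[190:]=0
k=max(cv2.findContours(m,0,2)[0],key=cv2.contourArea)
for p in cv2.approxPolyDP(k,3,True)[:,0]: print('small',p,onz(c,*p,75).round(),onz(c,*p,0).round())
print('label',onz(c,622/1.5625,347/1.5625,15))
for u,v in [(430,245),(480,248)]: print('sauce',onz(c,u/1.5625,v/1.5625,0))
```

```text
[[305, 191], [309, 242], [327, 242], [321, 190]]
tubtop [305 191] [ 549.4 -115.8  110. ]
tubtop [309 242] [ 388.4 -122.4  110. ]
tubtop [327 242] [ 387.4 -178.7  110. ]
tubtop [321 190] [ 551.8 -166.8  110. ]
boxfit [array([ 548.7, -108.3,  110. ]), array([ 554.5, -167.9,  110. ]), array([ 387.5, -179.7,  110. ]), array([ 381.9, -121.2,  110. ])]
dark foot far [ 555. -106.    0.]
dark foot near [ 382.1 -117.2    0. ]
sbox [562.7 103.2  66. ]
sbox [447.8 110.3  66. ]
sbox [577.9 363.5  71. ]
sbox [462.4 369.   71. ]
small [360 151] [ 686. -309.   75.] [ 704. -331.    0.]
small [357 154] [ 675. -298.   75.] [ 693. -320.    0.]
small [361 156] [ 668. -311.   75.] [ 686. -334.    0.]
small [366 182] [ 581. -323.   75.] [ 593. -346.    0.]
small [378 181] [ 584. -362.   75.] [ 596. -388.    0.]
small [380 188] [ 560. -367.   75.] [ 571. -394.    0.]
small [379 162] [ 647. -370.   75.] [ 664. -396.    0.]
small [374 150] [ 688. -356.   75.] [ 707. -381.    0.]
label [ 451.01089284 -442.66672199   15.        ]
sauce [688.04341292 -32.08934569   0.        ]
sauce [ 679.34614179 -144.28320247    0.        ]
```

Request:
servo_tool(increments=[[27,-30,3,0,0,-35,1],[27,-30,3,0,0,-35,1],[27,-30,3,0,0,-35,1],[27,-30,3,0,0,-35,1],[27,-30,3,0,0,-35,1],[27,-30,3,0,0,-35,1],[27,-30,3,0,0,-35,1],[27,-30,3,0,0,-35,1],[27,-30,3,0,0,-35,1],[27,-30,3,0,0,-35,1],[27,-30,3,0,0,-35,1],[29.6,-81.4,3,0,0,-69.6,1],[29.6,-81.4,3,0,0,-69.6,1],[29.6,-81.4,3,0,0,-69.6,1],[29.6,-81.4,3,0,0,-69.6,1],[29.6,-81.4,3,0,0,-69.6,1],[29.6,-81.4,3,0,0,-69.6,1],[29.6,-81.4,3,0,0,-69.6,1],[29.6,-81.4,3,0,0,-69.6,1],[29.6,-81.4,3,0,0,-69.6,1]])

```text
t: 1.77
ee_pos: [467.5, -77.2, 252.6]
orientation: [-2.147, -2.293, -0.0]
ft_force: [1.2, -0.0, -0.5]
width: 87.9
grasp_force: 0.0
```

Request:
servo_tool(increments=[[0.4,-13,0,0,0,0,1],[0.4,-13,0,0,0,0,1],[0.4,-13,0,0,0,0,1],[0.4,-13,0,0,0,0,1],[0.4,-13,0,0,0,0,1],[0.4,-13,0,0,0,0,1]])

```text
t: 2.27
ee_pos: [471.7, -205.1, 252.1]
orientation: [-2.148, -2.29, 0.0]
ft_force: [0.4, 0.5, 0.3]
width: 88.2
grasp_force: 0.0
```

Request:
servo_tool(increments=[[0.3,-1.4,0,0,0,0,1],[0.3,-1.4,-3,0,0,0,1],[0.3,-1.4,-6,0,0,0,1],[0.3,-1.4,-9,0,0,0,1],[0.3,-1.4,-12,0,0,0,1],[0.3,-1.4,-14,0,0,0,1],[0.3,-1.4,-15.5,0,0,0,1],[0.3,-1.4,-15.5,0,0,0,1],[0.3,-1.4,-15.5,0,0,0,1]])

```text
t: 3.02
ee_pos: [475.1, -218.7, 97.3]
orientation: [-2.144, -2.294, 0.001]
ft_force: [-1.0, 0.2, 0.4]
width: 87.9
grasp_force: 0.0
```

Run:
```python
from h import *
c=ctrl.get_image('scene'); im=c['image']
cv2.imwrite('pics/s1.png',cv2.resize(im[150:290,200:400,::-1],None,fx=4,fy=4,interpolation=cv2.INTER_CUBIC))
```

```text
(no output)
```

View pics/s1.png

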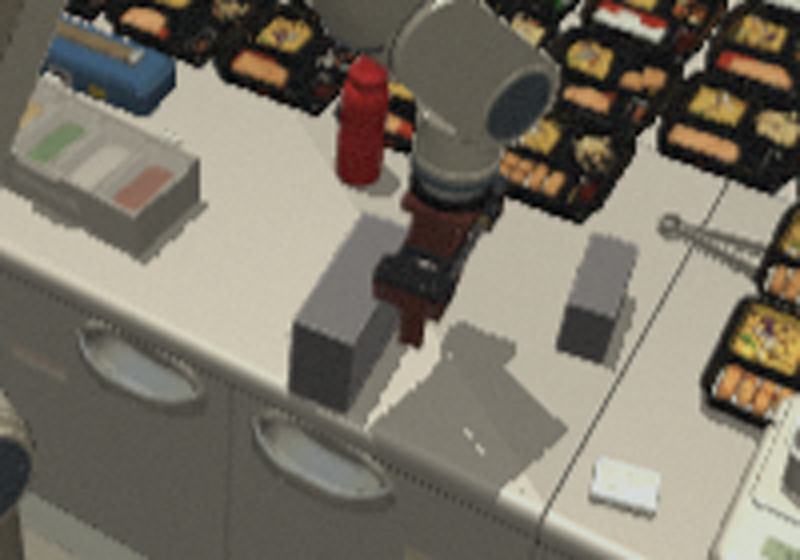

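The fingertips (crop about 415, 335) are behind the tub's mouth side, and nothing is in the way.

Request:
servo_tool(increments=[[0,1,0,0,0,0,1],[-0.1,2,0,0,0,0,1],[-0.2,2.5,0,0,0,0,1],[-0.2,2.9,0,0,0,0,1],[-0.2,3.3,0,0,0,0,1],[-0.2,3.7,0,0,0,0,1],[-0.3,4.1,0,0,0,0,1],[-0.3,4.5,0,0,0,0,1],[-0.3,4.9,0,0,0,0,1],[-0.4,5.3,0,0,0,0,1],[-0.4,5.7,0,0,0,0,1],[-0.4,6.1,0,0,0,0,1],[-0.4,6.5,0,0,0,0,1]])

```text
t: 4.15
ee_pos: [471.0, -154.3, 97.6]
orientation: [-2.148, -2.292, 0.0]
ft_force: [-1.0, -0.7, -0.3]
width: 88.0
grasp_force: 0.1
```

Run:
```python
from h import *
c=ctrl.get_image('scene'); im=c['image']
cv2.imwrite('pics/s2.png',cv2.resize(im[150:290,200:400,::-1],None,fx=4,fy=4,interpolation=cv2.INTER_CUBIC))
```

```text
(no output)
```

View pics/s2.png

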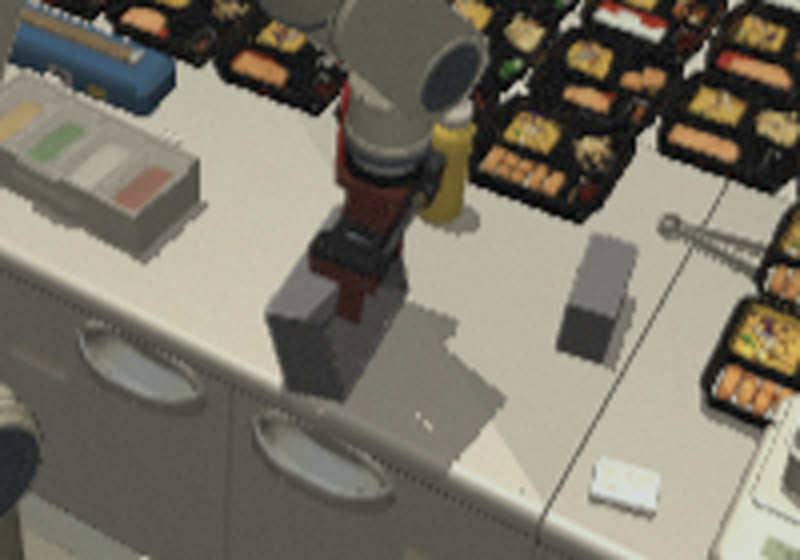

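The tub is tilting cleanly about its foot edge, which is at about (340, 395) in the crop, so I'll keep pushing.

Request:
servo_tool(increments=[[0,0.4,0,0,0,0,1],[0,0.8,0,0,0,0,1],[-0.1,1.2,0,0,0,0,1],[-0.1,1.6,0,0,0,0,1],[-0.1,2.0,0,0,0,0,1],[-0.1,2.3,0,0,0,0,1],[-0.1,1.5,0,0,0,0,1],[0,0,0,0,0,0,1],[0,-0.5,0,0,0,0,1],[0,-0.5,0,0,0,0,1],[0,-0.5,0,0,0,0,1],[0,-0.5,0,0,0,0,1]])

```text
t: 5.2
ee_pos: [470.9, -159.7, 97.6]
orientation: [-2.148, -2.292, 0.0]
ft_force: [0.8, -0.2, 0.0]
width: 88.0
grasp_force: 0.0
```

Run:
```python
from h import *
import pickle
c=ctrl.get_image('top'); im=c['image']; pickle.dump(c,open('top1.pkl','wb'))
cv2.imwrite('pics/t1.png',cv2.resize(im[165:255,145:345,::-1],None,fx=4,fy=4,interpolation=cv2.INTER_NEAREST))
```

```text
(no output)
```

View pics/t1.png

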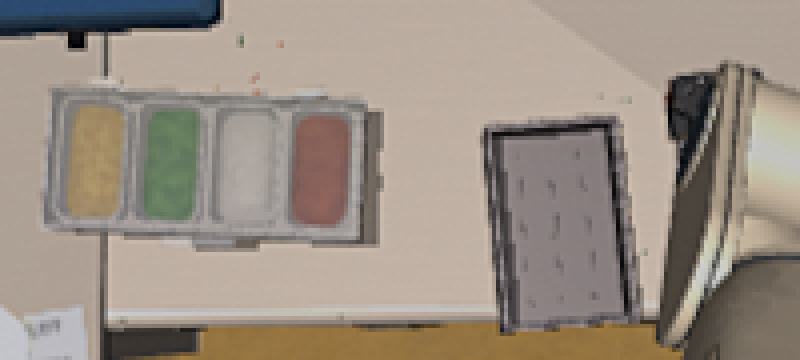

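The tub has tipped and now stands mouth up, with rim corners at about (485,124), (617,117), (637,320) and (503,332) in the crop.

Run:
```python
from h import *
import pickle
c=pickle.load(open('top1.pkl','rb'))
f=lambda x,y:(145+x/4-.5,165+y/4-.5)
for p in [(485,124),(617,117),(639,320),(502,332)]: print(onz(c,*f(*p),65).round(1))
for p in [(368,102),(361,242)]: print(onz(c,*f(*p),66).round(1))
```

```text
[543.    7.2  65. ]
[ 547.  -101.6   65. ]
[ 381.  -113.8   65. ]
[373.3  -2.7  65. ]
[562.7 103.2  66. ]
[447.8 110.3  66. ]
```

Request:
servo_tool(increments=[[-0.7,0,-1,0,0,-3.5,1],[-0.7,0,-3,0,0,-7,1],[-0.7,0,-5,0,0,-7,1],[-0.7,0.5,-6.5,0,0,-7,1],[-0.7,1,-7.2,0,0,-7,1],[-0.7,1,-7.2,0,0,-7,1],[-0.7,1,-7.2,0,0,-7,1],[-0.7,1,-7.2,0,0,-7,1]])

```text
t: 5.92
ee_pos: [464.7, -149.8, 26.4]
orientation: [2.282, 2.157, 0.001]
ft_force: [0.5, 0.2, 0.9]
width: 88.0
grasp_force: 0.0
```

Request:
servo_tool(increments=[[0,1,0,0,0,0,1],[0,1.8,0,0,0,0,1],[0.1,2.2,0,0,0,0,1],[0.1,2.6,0,0,0,0,1],[0.1,3,0,0,0,0,1],[0.1,3.5,0,0,0,0,1],[0.2,4,0,0,0,0,1],[0.2,4.5,0,0,0,0,1],[0.2,5,0,0,0,0,1],[0.3,5.6,0,0,0,0,1],[0.3,6.2,0,0,0,0,1],[0.3,6.8,0,0,0,0,1],[0.4,7.4,0,0,0,0,1],[0.4,8,0,0,0,0,1],[0.4,8.6,0,0,0,0,1],[0.5,9.2,0,0,0,0,1],[0.5,9.8,0,0,0,0,1],[0.5,10.4,0,0,0,0,1],[0.6,11,0,0,0,0,1],[0.6,11.4,0,0,0,0,1]])

```text
t: 7.58
ee_pos: [470.2, -35.0, 25.7]
orientation: [-2.283, -2.158, -0.0]
ft_force: [0.4, -1.1, 0.0]
width: 87.9
grasp_force: 0.7
```

Run:
```python
from h import *
import pickle
c=ctrl.get_image('top'); im=c['image']; pickle.dump(c,open('top2.pkl','wb'))
cv2.imwrite('pics/t2.png',cv2.resize(im[165:255,145:345,::-1],None,fx=4,fy=4,interpolation=cv2.INTER_NEAREST))
```

```text
(no output)
```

View pics/t2.png

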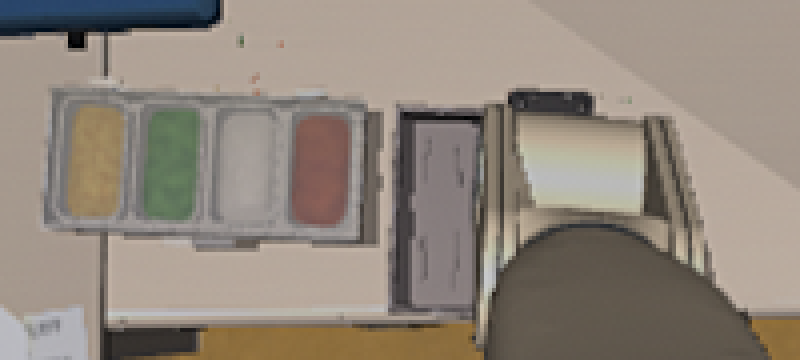

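The tub is now parallel to the box end, with its lead edge running (397,106)–(388,312) and a gap of about 24 mm.

Request:
servo_tool(increments=[[0,0.4,0,0,0,0,1],[0,0.8,0,0,0,0,1],[0.1,1.2,0,0,0,0,1],[0.1,1.5,0,0,0,0,1],[0.1,1.8,0,0,0,0,1],[0.1,2.0,0,0,0,0,1],[0.1,2.2,0,0,0,0,1],[0.1,2.4,0,0,0,0,1],[0.1,2.6,0,0,0,0,1],[0.1,2.6,0,0,0,0,1]])

```text
t: 8.47
ee_pos: [471.1, -9.6, 25.7]
orientation: [2.284, 2.157, -0.0]
ft_force: [-0.1, -0.9, -0.4]
width: 87.4
grasp_force: 0.6
```

Run:
```python
from h import *
import pickle
c=ctrl.get_image('top'); im=c['image']; pickle.dump(c,open('top3.pkl','wb'))
cv2.imwrite('pics/t3.png',cv2.resize(im[175:255,190:290,::-1],None,fx=7,fy=7,interpolation=cv2.INTER_NEAREST))
```

```text
(no output)
```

View pics/t3.png

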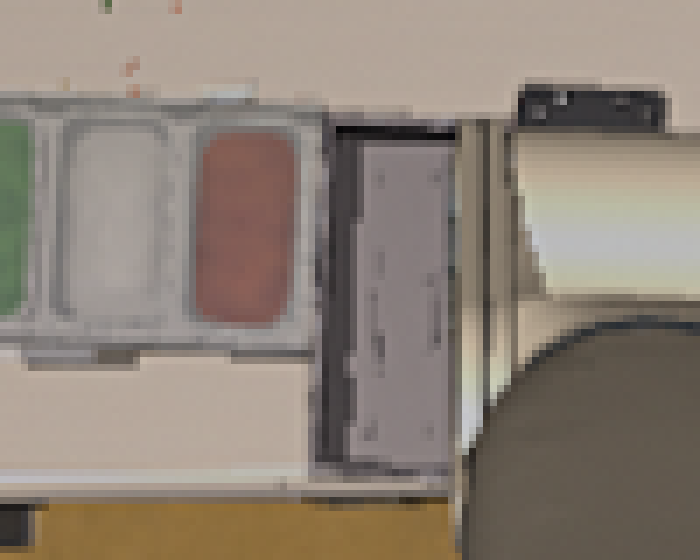

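The tub is nearly touching the box end, at about column 320. I'll creep forward until the push force rises.

Request:
servo_tool(increments=[[0,0.1,0,0,0,0,1],[0,0.2,0,0,0,0,1],[0,0.3,0,0,0,0,1],[0,0.3,0,0,0,0,1]])

```text
t: 8.85
ee_pos: [471.2, -7.3, 25.7]
orientation: [2.284, 2.156, -0.0]
ft_force: [0.4, -6.3, 0.6]
width: 87.9
grasp_force: 3.2
```

Request:
servo_tool(increments=[[0,0.1,0,0,0,0,1],[0,0.2,0,0,0,0,1],[0,0.3,0,0,0,0,1],[0,0.3,0,0,0,0,1]])

```text
t: 9.18
ee_pos: [471.2, -4.3, 25.7]
orientation: [2.284, 2.156, -0.0]
ft_force: [0.3, -5.9, -0.6]
width: 87.7
grasp_force: 3.4
```

The force rose to about 6 N, so the tub is flush. Backing off and checking.

Request:
servo_tool(increments=[[0,-0.3,0,0,0,0,1],[0,-1,0,0,0,0,1],[0,-3,0,0,0,0,1],[-0.2,-6,0,0,0,0,1],[-0.3,-9,1,0,0,0,1],[-0.3,-12,4,0,0,0,1],[-0.3,-15,8,0,0,0,1],[-0.3,-17,10,0,0,0,1],[-0.3,-17,10,0,0,0,1],[-0.3,-17,10,0,0,0,1]])

```text
t: 10.02
ee_pos: [469.0, -175.5, 127.2]
orientation: [2.284, 2.152, 0.003]
ft_force: [0.3, 0.2, 0.6]
width: 87.7
grasp_force: 0.0
```

Run:
```python
from h import *
import pickle
c=ctrl.get_image('top'); im=c['image']; pickle.dump(c,open('top4.pkl','wb'))
cv2.imwrite('pics/t4.png',cv2.resize(im[170:255,190:300,::-1],None,fx=7,fy=7,interpolation=cv2.INTER_NEAREST))
```

```text
(no output)
```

View pics/t4.png

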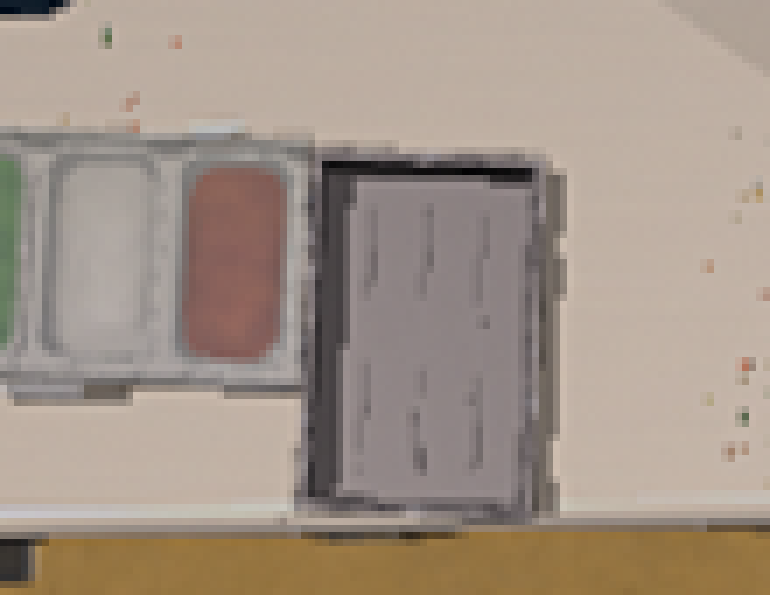

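The tub stands mouth up and flush against the box's end, with its lead edge running (313,150)–(300,505). Its middle is about 32 mm off the box's middle line.

```bash
python3 -c "
from workcell import ctrl
print(ctrl.close_job())"
```

```text
the job is handed in; nothing more can be done
None
```

The tub was tipped onto its bottom and pushed flush against the end of the seasoning box (which slid roughly 5 mm), and the job was handed in at about 10 s; no verdict was returned.

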